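Take the retaining nut off a label rewinder turntable

ROBOT

A 6-joint arm with a two-finger parallel gripper is mounted at the origin on the work surface. World frame = base frame: x ahead of the robot, y to its left, z up, the work surface at z = 0. Lengths are in m, angles in rad, forces in N, time in s.
With the tool pointing down it reaches from about 0.325 to 0.925 m from the base axis. Payload 3.1 kg.
Tool frame: the origin (TCP) lies midway between the tips of the shut fingers; the grasp point (between the pads) lies 19 mm behind it; z points along the fingers, y is the direction in which the jaws open and shut (so a half turn about z gives the same grasp; the last joint's range is limited). The gripper opens to 85 mm and grips with 20 to 120 N. Pads are 22 mm wide; open, the fingers measure 114 mm over their backs; the gripper's body (76 mm by 85 mm) begins 54 mm behind the grasp point. The pads swing forward as they close: fully open they stand 13 mm farther back than shut.
Start: joints at [1.082, 0.217, 1.613, -0, 1.311, -0.112], TCP at [0.23, 0.581, 0.201] pointing down, gripper open.
Joint ranges: [-2.75, 2.75], [-0.78, 2.1], [0.31, 2.55], [-1.13, 4.27], [0.13, 2.63], [-2.58, 2.58]. Speed limits (rad/s): [2.79, 2.79, 3.14, 3.14, 3.14, 3.14].

INTERFACE

Orientations are given as [roll, pitch, yaw] about the fixed x, y, z axes, in that order (R = Rz(yaw) Ry(pitch) Rx(roll)).
In Python, from station import r, get_image gives the robot as it stands. Calls block until the motion is done:
- r.reach(position, orientation): joint-space move of the TCP to a pose.
- r.servo_line(position, ori=None, feed=0.15): straight line of the TCP; ori=None keeps the orientation; feed is the mean speed in m/s.
- r.goto_joints(angles): joint-space move.
- r.move_gripper(opening): finger opening in m; the grip force is fixed at half the most; returns when the fingers have stopped.
- r.dwell(seconds).
- r.inverse_kinematics(position, orientation): joint angles nearest the present ones, or None.
- r.get_obs(): the state.
- get_image(name): name is "scene" or "top" or "wrist"; returns a dict with "color" (420x560x3 uint8, blue, green, red), "fx", "fy", "cx", "cy" (pixels), "origin" and "rotation" of the camera in the world; the wrist camera has in their place "hand_eye" (4x4, takes a point from camera to tool coordinates, whose origin is the TCP and whose axes are the flange's). Camera axes: x right, y up, looking along -z (the intrinsics and any distortion apply to the point x, -y, -z); pixel columns grow to the right and rows downward; lengths in m; the calibration is good to about 2 mm. A picture is of the moment at which its call begins: read the wrist's pose just before it. There is no depth.
A pose or a line that the arm cannot do raises r.PlanningError and nothing moves.
- r.job_done(): hands the job in, once; it reports no verdict.
The state is a dict: "clock": time; "qpos": joint angles; "qd": joint speeds; "effort": joint torques, N m; "tcp_pos": TCP position; "tool_rot": TCP orientation; "wrist_force": force on the tool from outside, world axes, zero at the start; "wrist_torque": the same for the moment, N m; "grip_width": finger opening in m.
Only numpy, scipy, OpenCV 4.12 (cv2) and the standard library are available. Lean on these libraries where they do the work, as an engineer would, in place of code of your own. Each camera call takes 0.05 s, during which the arm holds its last target. There are 200 camera calls.

TASK

Turn the label rewinder's drive selector to off (the plain bar mark), and then take the retaining nut off the turntable that carries the full, large roll of labels. The two turntables' nuts have opposite threads and nothing shows which is which, so try that nut one way and, if it comes to a stop, the other. Finish while holding that nut upright in the gripper, at least 5 cm above where it was seated and touching nothing else, with the other nut, both rolls and everything else left as they were.

Things in the scene. Friction and masses are not known exactly. Their poses are not given: they have to be found in the camera images.
- control_box: Drive control box, fixed: light grey, 130 x 100 mm, flat top 65 mm above the bench. Origin under its centre at bench level, x along its 130 mm side, z up. The selector's axis is 18 mm from the centre towards -x. Black marks on top, 33 to 50 mm from that axis: a plain radial bar (off), then clockwise one, two and three dots (speeds).
- selector (a joint): Selector angle, rad, growing clockwise seen from above: 0 = off (pointer at the plain bar); 0.47, 0.94, 1.41 = one, two, three dots. Spring detents pull it into these positions (about 0.1 N m to pass); it stays where left; end stops 0.06 rad beyond the first and last. Starts at one of the speeds.
- selector_grip (a point): Point on the selector's axis at the height of its grip, 87 mm above the bench: a black upright bar 44 mm long, 12 mm thick, from 69 to 98 mm above the bench, on a disc 40 mm across and 4 mm thick. The point's x axis points along the bar to its pointer end (white line), z up.
- stand_p: Turntable, fixed and braked: grey case 200 x 200 mm, platter 186 mm across at 60 to 66 mm, black hub 72 mm across up to 122 mm, on it a threaded spindle that ends 143 mm above the bench, inside the nut. Origin on the spindle axis at bench level, z up. The two look alike; their threads are of opposite hand. Turned the right way a nut runs easily; after 1.0 rad it lifts straight off, at about 1.4 rad it stops.
- stand_q: Turntable, fixed and braked: grey case 200 x 200 mm, platter 186 mm across at 60 to 66 mm, black hub 72 mm across up to 122 mm, on it a threaded spindle that ends 143 mm above the bench, inside the nut. Origin on the spindle axis at bench level, z up. The two look alike; their threads are of opposite hand. Turned the right way a nut runs easily; after 1.0 rad it lifts straight off, at about 1.4 rad it stops.
- nut_p: Nut on stand_p, 0.4 kg: flange 86 mm across, 6 mm thick; boss 60 mm across up to 26 mm; round black grip 45 mm across from 26 to 62 mm. Origin on its axis under the flange, z up; seated 122 mm above the bench. Thread hand unknown: the wrong way it stops hard within 0.2 rad. It does not rise by itself when turned; lift 25 mm to clear the spindle.
- nut_q: Nut on stand_q, 0.4 kg: flange 86 mm across, 6 mm thick; boss 60 mm across up to 26 mm; round black grip 45 mm across from 26 to 62 mm. Origin on its axis under the flange, z up; seated 122 mm above the bench. Thread hand unknown: the wrong way it stops hard within 0.2 rad. It does not rise by itself when turned; lift 25 mm to clear the spindle.
- roll_full: Roll of paper labels lying on one of the two turntables around its hub, the full one: 164 mm across, 54 mm high, underside 66 mm above the bench, held down by the nut's flange 2 mm above it; loose. Origin on its axis at its underside. It is on either turntable.
- roll_spent: Roll of paper labels lying on one of the two turntables around its hub, the nearly used-up one: 100 mm across, 54 mm high, underside 66 mm above the bench, held down by the nut's flange 2 mm above it; loose. Origin on its axis at its underside. It is on either turntable.
- flask: Bystander: dark steel flask 68 mm across, 175 mm tall. Origin under its centre.
- mug: Bystander: white mug 80 mm across, 92 mm tall. Origin under its centre.
- tub: Bystander: small white tub 56 mm across, 75 mm tall, behind the control box. Origin under its centre.
- notebook: Bystander: yellow notebook 93 x 144 x 14 mm, lying. Origin under its centre.
- tape_roll: Bystander: clear parcel tape roll 100 mm across, 48 mm tall, lying flat. Origin under its centre.
- marker: Bystander: marker pen 120 mm long, 17 mm thick, lying in front of the control box. Origin under it near its middle, x along it.
Things that resemble listed ones, but are neither listed nor needed, are in the scene too. Leave any blue look-alike of the nut_p alone.

How it is judged:
On the way, in this order (a step that is already met when the one before it is completed fails the run):
1. the drive selector is at off (value of joint selector between -0.12 and 0.12 rad), for 0.2 s.
2. the nut of the turntable with the full roll is unscrewed and lifted off its spindle (all of step 1 and ((horizontal distance between roll_full and stand_p below 0.05 m and z of nut_p in the frame of stand_p above 0.152 m) or (horizontal distance between roll_full and stand_q below 0.05 m and z of nut_q in the frame of stand_q above 0.152 m))), for 0.2 s.
At the end, for the whole second after the job is handed in: Selector within 0.12 rad of off. The full roll's nut: gripped (over 1 N), 47 mm or more above its seat, upright within 0.35 rad, still, touching nothing but the fingers. Other nut seated; rolls within 20 mm, bystanders within 40 mm of their starts (all of step 1 and ((horizontal distance between roll_full and stand_p below 0.05 m and z of nut_p in the frame of stand_p above 0.169 m and contact force between the fingers and nut_p above 1 N and angle between nut_p's own z axis and vertical below 0.35 rad and linear speed of nut_p below 0.04 m/s and contact force between nut_p and stand_p below 0.1 N and contact force between nut_p and stand_q below 0.1 N and contact force between nut_p and roll_full below 0.1 N and contact force between nut_p and roll_spent below 0.1 N and contact force between nut_p and control_box below 0.1 N and contact force between nut_p and nut_q below 0.1 N and contact force between nut_p and flask below 0.1 N and contact force between nut_p and mug below 0.1 N and contact force between nut_p and tub below 0.1 N and contact force between nut_p and notebook below 0.1 N and contact force between nut_p and tape_roll below 0.1 N and contact force between nut_p and marker below 0.1 N and z of nut_q in the frame of stand_q below 0.13 m and horizontal distance between nut_q and stand_q below 0.01 m) or (horizontal distance between roll_full and stand_q below 0.05 m and z of nut_q in the frame of stand_q above 0.169 m and contact force between the fingers and nut_q above 1 N and angle between nut_q's own z axis and vertical below 0.35 rad and linear speed of nut_q below 0.04 m/s and contact force between nut_q and stand_p below 0.1 N and contact force between nut_q and stand_q below 0.1 N and contact force between nut_q and roll_full below 0.1 N and contact force between nut_q and roll_spent below 0.1 N and contact force between nut_q and control_box below 0.1 N and contact force between nut_q and nut_p below 0.1 N and contact force between nut_q and flask below 0.1 N and contact force between nut_q and mug below 0.1 N and contact force between nut_q and tub below 0.1 N and contact force between nut_q and notebook below 0.1 N and contact force between nut_q and tape_roll below 0.1 N and contact force between nut_q and marker below 0.1 N and z of nut_p in the frame of stand_p below 0.13 m and horizontal distance between nut_p and stand_p below 0.01 m)) and distance of each of roll_full, roll_spent from where it was at the start of the episode below 0.02 m and distance of each of flask, mug, tub, notebook, tape_roll, marker from where it was at the start of the episode below 0.04 m); the arm keeps its last pose, push and grip.
It fails at once if a nut was unscrewed (turned by more than 0.4 rad or raised by 10 mm) while the drive selector was not at off (value of joint selector above 0.2 rad and ((z of nut_p in the frame of stand_p above 0.132 m or angle between the x axis of nut_p and the x axis of stand_p, either way round above 0.4 rad) or (z of nut_q in the frame of stand_q above 0.132 m or angle between the x axis of nut_q and the x axis of stand_q, either way round above 0.4 rad))).
It fails at once if the other turntable's nut was loosened ((horizontal distance between roll_full and stand_p below 0.05 m and (z of nut_q in the frame of stand_q above 0.132 m or angle between the x axis of nut_q and the x axis of stand_q, either way round above 0.4 rad)) or (horizontal distance between roll_full and stand_q below 0.05 m and (z of nut_p in the frame of stand_p above 0.132 m or angle between the x axis of nut_p and the x axis of stand_p, either way round above 0.4 rad))).
It fails at once if a roll was shifted or raised by more than 20 mm (distance of any of roll_full, roll_spent from where it was at the start of the episode above 0.02 m).
It fails at once if a bystander was pushed or lifted by more than 40 mm (distance of any of flask, mug, tub, notebook, tape_roll, marker from where it was at the start of the episode above 0.04 m).
It fails at once if a standing bystander was tipped over (angle between any of flask, mug, tub, notebook, tape_roll's own z axis and vertical above 0.6 rad).
It also fails if it takes over 61 s, if anything falls off the work surface, if the arm or the gripper's body presses on something with over 40 N, if the wrist force passes 120 N, or if a joint passes its speed limit or range.

## Working session

There is one attempt and no reset: what is moved stays moved. The work goes in short steps, each a Python script; the robot and the scene stay as the last script left them, time stands still between calls to the robot, and variables do not carry over. Pictures are saved under pics/ and viewed, about 8 in all and at most 12, crops included, and the job is handed in when it is done.

```bash
mkdir -p pics; ls
python3 - <<'E'
from station import r,get_image
import cv2,json,numpy as np
for n in("scene","top"):
    d=get_image(n); cv2.imwrite(f"pics/{n}0.png",cv2.resize(d["color"],(784,588),interpolation=cv2.INTER_CUBIC)); cv2.imwrite(f"pics/{n}_raw.png",d["color"])
    c={k:np.array(v).tolist() for k,v in d.items() if k!="color"}; print(c); json.dump(c,open(n+".json","w"))
print(r.get_obs())
E
```

```text
pics
{'fx': 503.7615855432697, 'fy': 503.7615855432697, 'cx': 285.8772038863145, 'cy': 217.88326097026564, 'origin': [1.610773554648575, 0.45715675386933713, 1.1153835018211586], 'rotation': [0.8871528377521636, -0.02001880717431681, 1.9750967003675526]}
{'fx': 484.0189535255856, 'fy': 484.0189535255856, 'cx': 285.4492537437259, 'cy': 211.65933318828712, 'origin': [0.33164145330235856, -0.006660927891772765, 1.4105271685237633], 'rotation': [0.11244939813634514, 0.007235447526589223, -1.5490991339667923]}
{'clock': 0.1, 'qpos': array([ 1.08180435e+00,  2.17666390e-01,  1.61483043e+00,  7.04567250e-06,
        1.31130988e+00, -1.12221405e-01]), 'qd': array([ 9.85167206e-04, -1.11394904e-03, -2.90053991e-03,  1.13794647e-03,
        4.37519435e-05,  1.41186831e-04]), 'effort': array([-8.81738506e-04, -3.98077941e+01, -3.04971313e+01, -2.66339939e-04,
        4.28503627e-03,  3.48447270e-05]), 'tcp_pos': array([0.22954749, 0.58042865, 0.19927694]), 'tool_rot': array([-3.13939329e+00, -2.54705233e-04,  2.76481998e+00]), 'wrist_force': array([ 0.75077856, -0.10691741, -0.26451948]), 'wrist_torque': array([-0.01615775, -0.03203835, -0.04771387]), 'grip_width': 0.08517294470961637}
```

View pics/scene0.png

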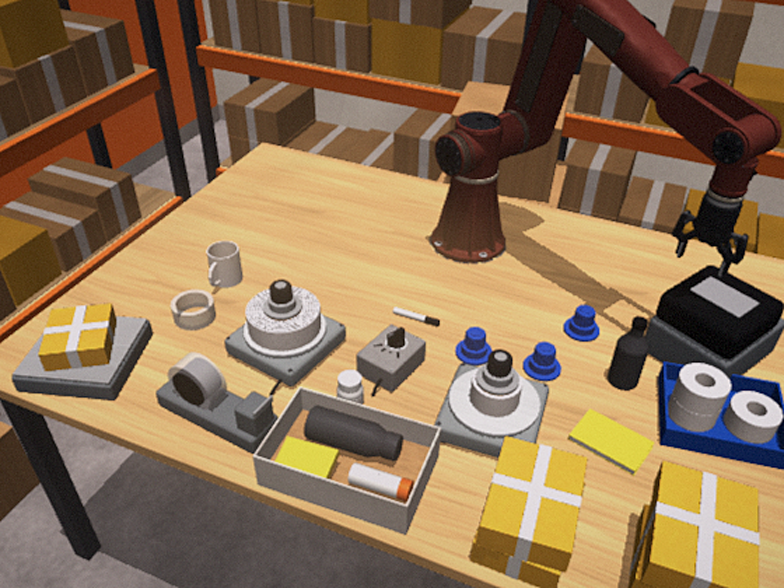

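View pics/top0.png

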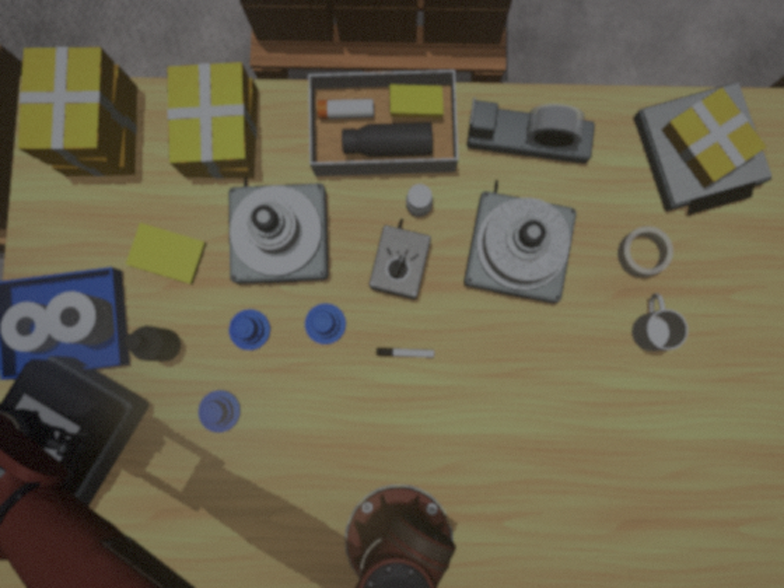

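The scene picture shows the full roll on the turntable at scene (283,320) / top (530,240). The nearly used-up roll is at scene (497,395) / top (272,230). The control box is at scene (392,355) / top (400,265). The blue look-alikes at top (250,330), (325,323) and (220,411) are to be left alone. Next is an enlarged crop of the box and the full-roll stand.

```bash
cat > h.py <<'E'
import numpy as np,json
from scipy.spatial.transform import Rotation as R
def ray(c,uv,z):
    """pixel (raw) -> world point on plane z"""
    d=R.from_euler('xyz',c['rotation']).apply([(uv[0]-c['cx'])/c['fx'],-(uv[1]-c['cy'])/c['fy'],-1])
    o=np.array(c['origin']); return o+d*(z-o[2])/d[2]
def proj(c,p):
    q=R.from_euler('xyz',c['rotation']).inv().apply(np.array(p)-c['origin'])
    return c['cx']+c['fx']*q[0]/-q[2], c['cy']-c['fy']*q[1]/-q[2]
cam=lambda n:json.load(open(n+'.json'))
E
python3 - <<'E'
import cv2,numpy as np
from h import *
t=cv2.imread("pics/top_raw.png")
a=cv2.resize(t[155:219,260:312],None,fx=7.5,fy=7.5,interpolation=cv2.INTER_CUBIC)  # box
b=cv2.resize(t[130:218,328:416],None,fx=4.5,fy=4.5,interpolation=cv2.INTER_CUBIC)
H=max(a.shape[0],b.shape[0]);f=lambda i:cv2.copyMakeBorder(i,0,H-i.shape[0],0,0,0)
o=np.hstack([f(a),f(b)]);print(o.shape);cv2.imwrite("pics/crop1.png",o)
c=cam("top");k=560/784
for n,u,z in(("nutfull",(533,233),.184),("box",(401,263),.065),("sel",(398,268),.098),("nutspent",(265,217),.184)):
    print(n,ray(c,(u[0]*k,u[1]*k),z))
c=cam("scene")
for n,u,z in(("nutfull",(281,284),.184),("nutspent",(499,356),.184)): print(n,ray(c,(u[0]*k,u[1]*k),z))
E
```

```text
(480, 786, 3)
nutfull [ 0.59216804 -0.23737759  0.184     ]
box [0.55077142 0.00507651 0.065     ]
sel [0.53536862 0.01045048 0.098     ]
nutspent [0.61227168 0.25725914 0.184     ]
nutfull [ 0.59316204 -0.23797282  0.184     ]
nutspent [0.61599792 0.25905588 0.184     ]
```

View pics/crop1.png

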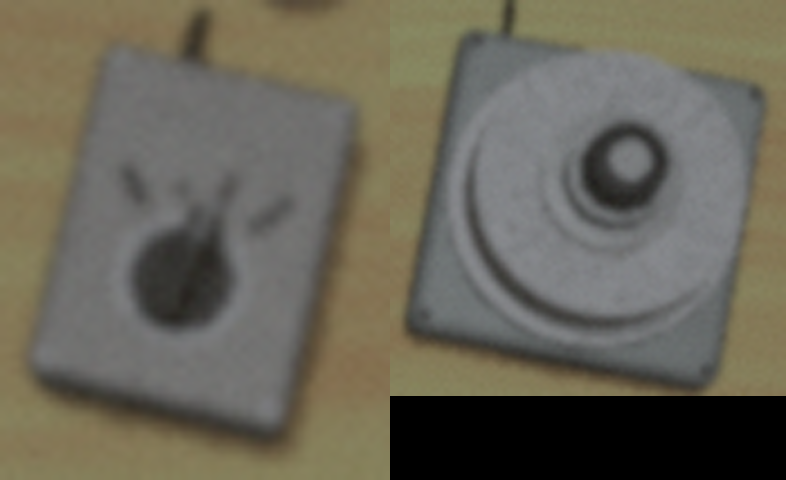

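Top and scene agree on the full nut at about (0.593, -0.238). In the left crop, the plain bar (off) is at (132,185), then clockwise there are marks at (183,187), (225,195) and (270,215). The pointer, from (180,275) to (212,215), is at two dots. I'll move over the selector and refine with the wrist camera.

Run:
```python
from station import r,get_image
from h import *
import cv2,pickle
o=r.get_obs();p=o['tcp_pos'];r.servo_line([p[0],p[1],.3],feed=.3)
for y in(-.47,-.47+np.pi):
    a=r.inverse_kinematics([.535,.01,.22],[np.pi,0,y]);print(y,a)
r.reach([.535,.01,.24],[np.pi,0,-.47+np.pi])
o=r.get_obs();d=get_image("wrist");print(o['clock'],o['qpos'],o['tcp_pos'],o['tool_rot'])
print({k:v for k,v in d.items() if k!='color'})
pickle.dump((o,d),open('w1.pkl','wb'))
cv2.imwrite("pics/w1.png",cv2.resize(d['color'],(784,588),interpolation=cv2.INTER_CUBIC))
```

```text
-0.47 [-1.12504886e-01  8.53427159e-03  1.80487474e+00 -4.44089210e-16
  1.32818364e+00  1.92829144e+00]
2.6715926535897934 [-0.11250489  0.00853427  1.80487474  0.          1.32818364 -1.21330121]
2.9 [-1.11195822e-01 -6.69966324e-03  1.78214508e+00  3.12628526e-04
  1.36590924e+00 -1.21323262e+00] [0.53512104 0.01078858 0.24013331] [3.14122261e+00 1.15803417e-04 2.67276953e+00]
{'fx': 371.12113732644775, 'fy': 371.12113732644775, 'cx': 274.5939747630126, 'cy': 206.3757347082122, 'hand_eye': array([[ 1.40656496e-03,  9.55718764e-01,  2.94278213e-01,
         7.53512253e-02],
       [ 9.99998744e-01, -1.12915879e-03, -1.11256946e-03,
        -8.27931604e-04],
       [-7.31016681e-04,  2.94279408e-01, -9.55719151e-01,
        -1.73697089e-01],
       [ 0.00000000e+00,  0.00000000e+00,  0.00000000e+00,
         1.00000000e+00]])}
```

View pics/w1.png

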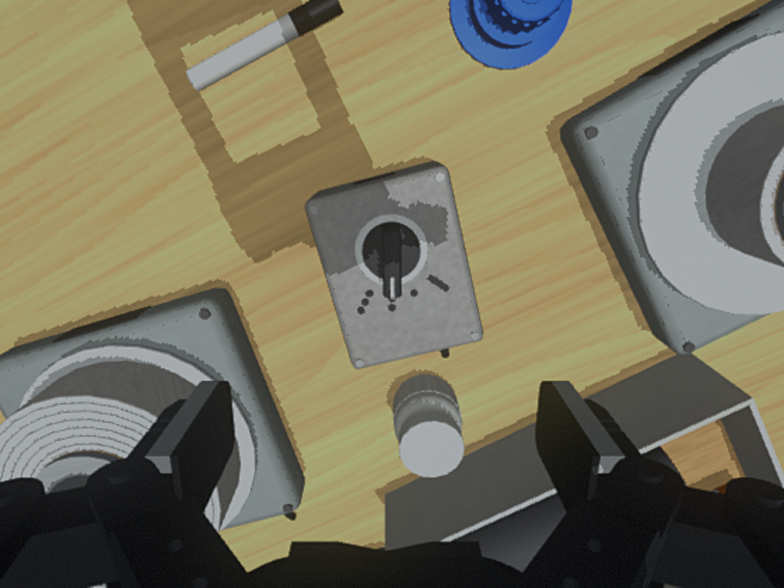

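In the wrist view, the bar runs from (391,226) to the pointer end at (392,299). Its white line points at the two-dot mark, and the off bar is at (429,277)-(448,290). Marks read 3, 2 and 1 dots, then the bar, consistent with the top view.

```bash
cat >> h.py <<'E'
def wray(o,d,uv,z):
    R0=R.from_euler('xyz',o['tool_rot']);H=d['hand_eye']
    org=R0.apply(H[:3,3])+o['tcp_pos']
    v=R0.apply(H[:3,:3]@[(uv[0]-d['cx'])/d['fx'],-(uv[1]-d['cy'])/d['fy'],-1])
    return org+v*(z-org[2])/v[2]
E
python3 - <<'E'
from h import *
import pickle
o,d=pickle.load(open('w1.pkl','rb'));k=560/784
f=lambda u,z:wray(o,d,np.array(u)*k,z)
a,b=f((391,226),.098),f((392,299),.098);print(a,b,np.linalg.norm(b-a),(a+b)/2)
ang=lambda v:np.arctan2(v[1],v[0])
print('bar',ang(b-a))
m1,m2=f((429,277),.065),f((448,290),.065)
print('off mark dir',ang(m2-m1),'from axis',ang((m1+m2)/2-(a+b)/2), m1,m2)
cs=[f(u,.065) for u in((306,208),(447,168),(482,335),(358,366))];print(cs,np.mean(cs,0))
for i in(0,3): print('edge',ang(cs[3]-cs[0]),ang(cs[2]-cs[1]))
ctr=np.mean(cs,0);e=ang(cs[3]-cs[0]+cs[2]-cs[1]);print('axis from box',ctr-.018*np.array([np.cos(e),np.sin(e),0]))
E
```

```text
[0.52025957 0.02230979 0.098     ] [0.56269152 0.00180673 0.098     ] 0.04712584652661803 [0.54147554 0.01205826 0.098     ]
bar -0.45011625857453996
off mark dir 0.4935835595160545 from axis 0.5009571426026384 [0.569825   0.02765062 0.065     ] [0.58443385 0.03551018 0.065     ]
[array([ 0.48921042, -0.02537269,  0.065     ]), array([0.50801715, 0.06996557, 0.065     ]), array([0.62644806, 0.04319433, 0.065     ]), array([ 0.60780191, -0.04813911,  0.065     ])] [0.55786939 0.00991202 0.065     ]
edge -0.18966597862889822 -0.22231308211057313
edge -0.18966597862889822 -0.22231308211057313
axis from box [0.54025009 0.01359446 0.065     ]
```

Run:
```python
from station import r,get_image
from h import *
import cv2
P=[.541,.0125];y=-.455+np.pi
def s(t):
    o=r.get_obs();print(t,o['clock'].__round__(2),o['tcp_pos'].round(4),round(o['tool_rot'][2]-0,3),o['wrist_force'].round(1),o['wrist_torque'].round(2),round(o['grip_width'],4))
r.move_gripper(.045)
r.reach(P+[.14],[np.pi,0,y]);r.servo_line(P+[.075],feed=.1);s('down')
r.move_gripper(.0);s('grip')
for f in(.5,1,1.02):
    r.reach(P+[.075],[np.pi,0,y+.945*f]);s(f)
r.move_gripper(.045);s('open')
r.servo_line(P+[.24],feed=.25)
o=r.get_obs();d=get_image("wrist");print(o['tool_rot'])
cv2.imwrite("pics/w2.png",d['color'][100:320,150:450])
```

```text
down 4.71 [0.5419 0.0124 0.0759] 2.687 [0.4 0.3 0.8] [-0.02 -0.05 -0.02] 0.0451
grip 5.21 [0.5411 0.0125 0.0751] 2.687 [ 0.  -0.6  0.6] [ 0.01 -0.01  0.  ] 0.0
0.5 5.73 [0.541  0.0125 0.075 ] -3.126 [0.9 0.3 0.7] [-0.02 -0.01  0.06] -0.0
1 6.26 [0.541  0.0125 0.075 ] -2.655 [-0.5 -0.6  0.2] [-0.03 -0.03 -0.02] -0.0002
1.02 6.51 [0.541  0.0125 0.075 ] -2.634 [-0.9  0.   0.1] [ 0.01 -0.02  0.02] 0.0002
open 7.01 [0.541  0.0125 0.075 ] -2.633 [-0.2  0.2  0.4] [-0.05 -0.01 -0.02] 0.0446
[ 3.14005893e+00 -2.12825250e-03 -2.63275563e+00]
```

View pics/w2.png

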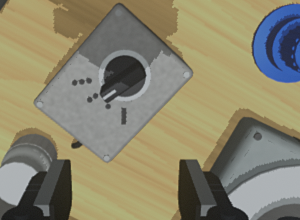

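Grip width went to 0 and the pointer is still at two dots, so the fingers closed without holding the bar. I'll compare the reported TCP with where the fingertips appear in the scene camera.

Run:
```python
from station import r,get_image
from h import *
import cv2
c=cam("scene")
r.move_gripper(.0);o=r.get_obs();d=get_image("scene");i=d['color']
print(o['clock'],o['tcp_pos'],o['grip_width'])
u=proj(c,o['tcp_pos']);print('tcp px',u)
Rt=R.from_euler('xyz',o['tool_rot'])
x,y=int(u[0]),int(u[1]);X0,Y0=x-50,y-60
b=cv2.resize(i[Y0:Y0+110,X0:X0+100],None,fx=5,fy=5,interpolation=cv2.INTER_CUBIC)
for dz in(0,-.019,-.05):
    p=proj(c,o['tcp_pos']+Rt.apply([0,0,dz]));cv2.drawMarker(b,(int((p[0]-X0)*5),int((p[1]-Y0)*5)),(0,0,255) if dz==0 else (0,255,0),0,14,1)
cv2.imwrite("pics/s2.png",b)
```

```text
8.3667 [0.54097502 0.01248393 0.23982695] -5.606531723656152e-05
tcp px (np.float64(283.9615429072628), np.float64(199.53100779303094))
```

View pics/s2.png

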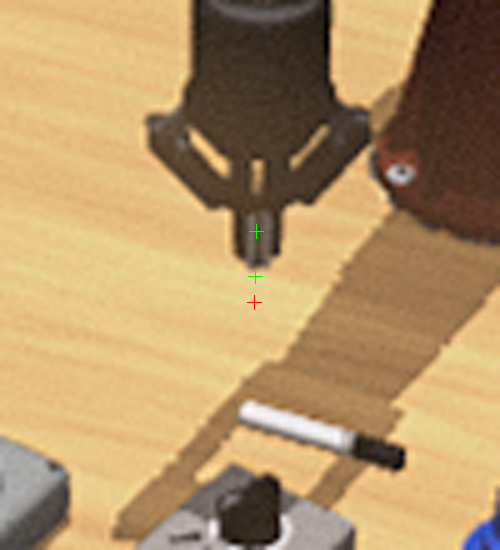

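The real fingertips sit about 26 mm behind the reported TCP: tips at row 265 against the marker at row 302, at about 1.4 px/mm. That explains closing just above the 98 mm bar, so I'll command z 26 mm lower.

```bash
cat >> h.py <<'E'
def s(r,t):
    o=r.get_obs();print(t,round(o['clock'],2),o['tcp_pos'].round(4),round(o['tool_rot'][2],3),'F',o['wrist_force'].round(1),'T',o['wrist_torque'].round(2),'w',round(o['grip_width'],4),flush=True);return o
E
python3 - <<'E'
from station import r,get_image
from h import *
import cv2
P=[.541,.0125];y=-.455+np.pi;Z=.050
r.move_gripper(.045)
r.reach(P+[.12],[np.pi,0,y]);r.servo_line(P+[.075],feed=.15)
for z in(.066,.058,Z):
    r.servo_line(P+[z],feed=.06);o=s(r,'down')
    assert abs(o['wrist_force'][2])<8
r.move_gripper(.0);o=s(r,'grip')
if .008<o['grip_width']<.018:
    for f in(.5,1,1.02):
        r.reach(P+[Z],[np.pi,0,y+.945*f]);s(r,f)
    r.move_gripper(.045);s(r,'open')
    r.servo_line(P+[.24],feed=.25)
d=get_image("wrist")
cv2.imwrite("pics/w3.png",cv2.resize(d['color'][100:320,150:450],None,fx=2,fy=2))
E
```

```text
down 10.58 [0.5411 0.0125 0.0662] 2.687 F [-0.   0.4 -1.1] T [-0.03 -0.04  0.01] w 0.0452
down 10.87 [0.5404 0.0126 0.0574] 2.687 F [0.  0.5 0. ] T [-0.02  0.01 -0.07] w 0.045
down 11.15 [0.5403 0.0126 0.0492] 2.687 F [ 0.4  0.3 -0.1] T [ 0.    0.03 -0.03] w 0.0449
grip 11.55 [0.5413 0.0126 0.0504] 2.687 F [0.3 0.9 1.6] T [0.1 0.1 0. ] w 0.0106
0.5 12.07 [0.5413 0.0128 0.0504] -3.126 F [-0.5  0.9  1.6] T [0.3  0.07 0.02] w 0.0105
1 12.6 [0.5412 0.013  0.0503] -2.655 F [-0.4  3.4  3.8] T [ 0.51  0.1  -0.06] w 0.0103
1.02 12.85 [0.5413 0.013  0.0504] -2.634 F [-0.8  3.9  6.1] T [ 0.75  0.14 -0.04] w 0.0107
open 13.28 [0.5407 0.0121 0.0496] -2.633 F [ 0.5  0.6 -0.5] T [-0.02 -0.    0.01] w 0.045
```

View pics/w3.png

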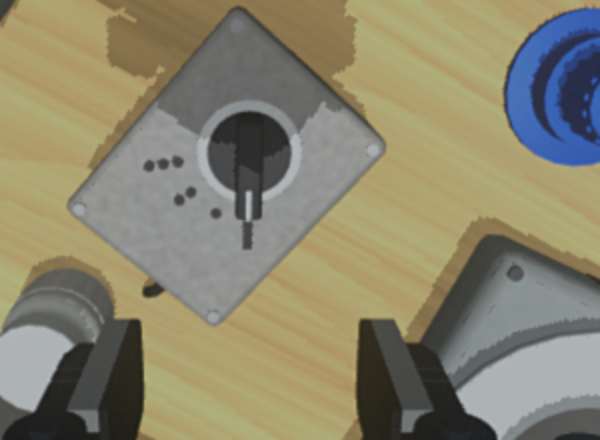

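The selector is at off: the pointer's white line at (248,205) is lined up with the plain bar at (248,235). Now the full roll's nut. I'll grip it, then turn in small steps while watching the torque about z.

Run:
```python
from station import r,get_image
from h import *
P=[.5927,-.2377];y=1.19;Z=.125
r.move_gripper(.075)
r.reach(P+[.24],[np.pi,0,y])
for z in(.17,.15,Z):
    r.servo_line(P+[z],feed=.15 if z>.16 else .07);o=s(r,'down')
    assert abs(o['wrist_force'][2])<8
r.move_gripper(.0);o=s(r,'grip')
assert .038<o['grip_width']<.05
for k in range(1,6):
    r.reach(P+[Z],[np.pi,0,y+.07*k]);o=s(r,k*.07)
    if abs(o['wrist_torque'][2])>.4:print('stop');break
```

```text
down 17.05 [ 0.593  -0.2377  0.1704] 1.19 F [-0.1 -0.5  0.6] T [ 0.01 -0.01  0.04] w 0.0752
down 17.48 [ 0.5922 -0.2375  0.1492] 1.19 F [ 0.6  0.3 -0. ] T [ 0.05 -0.06 -0.03] w 0.0751
down 17.99 [ 0.5922 -0.2374  0.1241] 1.19 F [ 0.4  0.2 -0.2] T [ 0.   -0.02  0.04] w 0.0747
grip 18.38 [ 0.5951 -0.2388  0.1269] 1.19 F [ 5.4 -1.7  1.4] T [-0.34 -0.81  0.  ] w 0.0432
0.07 18.62 [ 0.5954 -0.239   0.1269] 1.259 F [ 4.7 -1.6  1.9] T [-0.32 -0.87 -0.24] w 0.0429
0.14 18.88 [ 0.5956 -0.2398  0.1269] 1.327 F [ 5.4 -3.4  1.7] T [-0.74 -0.97 -0.84] w 0.0435
stop
```

The positive-yaw way stops hard: -0.84 N m at 0.14 rad. I'll recentre by the 3–4 mm pull seen in the grip and turn the other way.

Run:
```python
from station import r,get_image
from h import *
P=[.5965,-.2393];y=1.19;Z=.125
for a in(.0,-.15,-.3,-.5,-.7,-.9,-1.05,-1.2):
    r.reach(P+[Z],[np.pi,0,y+a]);o=s(r,a)
    if abs(o['wrist_torque'][2])>.5:print('stop');break
```

```text
0.0 19.13 [ 0.5973 -0.2402  0.1268] 1.191 F [ 0.9 -1.8  4.5] T [-0.32 -0.28 -0.08] w 0.0435
-0.15 19.4 [ 0.5972 -0.2403  0.1268] 1.043 F [ 0.4 -1.2  5.5] T [-0.39 -0.21 -0.1 ] w 0.0432
-0.3 19.67 [ 0.5971 -0.2403  0.1269] 0.893 F [ 0.5 -1.2  5.2] T [-0.43 -0.11 -0.13] w 0.0435
-0.5 19.98 [ 0.5964 -0.2399  0.1269] 0.693 F [-1.6 -0.7  7.2] T [-0.31  0.18 -0.19] w 0.0432
-0.7 20.28 [ 0.5959 -0.2397  0.1269] 0.493 F [-2.5  0.4  8.9] T [-0.22  0.37 -0.15] w 0.0432
-0.9 20.59 [ 0.5956 -0.2395  0.1269] 0.293 F [-2.8  0.4  9.1] T [-0.21  0.5  -0.22] w 0.0437
-1.05 20.86 [ 0.5953 -0.2392  0.1269] 0.143 F [-3.9  1.8  9.6] T [-0.16  0.63 -0.22] w 0.0436
-1.2 21.12 [ 0.595  -0.2389  0.1269] -0.007 F [-3.9  2.   9.9] T [ 0.01  0.81 -0.26] w 0.0435
```

It runs freely this way, with no stop over 1.2 rad. Now a guarded lift.

Run:
```python
from station import r,get_image
from h import *
import cv2
P=[.595,-.239]
for z in(.13,.135,.145):
    r.servo_line(P+[z],feed=.04);o=s(r,z)
    if abs(o['wrist_force'][2])>25: print('stuck');break
else:
    r.servo_line(P+[.225],feed=.08);r.dwell(.5);s(r,'up')
d=get_image("scene")
cv2.imwrite("pics/s3.png",cv2.resize(d['color'][110:330,120:400],None,fx=2.6,fy=2.6,interpolation=cv2.INTER_CUBIC))
```

```text
0.13 21.41 [ 0.5932 -0.238   0.1279] -0.008 F [-0.6  0.5 -4.7] T [ 0.05  0.01 -0.01] w 0.0433
0.135 21.68 [ 0.5947 -0.2388  0.1346] -0.01 F [-1.   0.6 -4.6] T [0.03 0.05 0.01] w 0.0436
0.145 22.08 [ 0.5956 -0.2393  0.1459] -0.01 F [ 0.1  0.1 -5. ] T [-0.04  0.02  0.02] w 0.0435
up 23.73 [ 0.595 -0.239  0.225] -0.01 F [-0.7  1.  -4.4] T [0.   0.03 0.04] w 0.0436
```

View pics/s3.png

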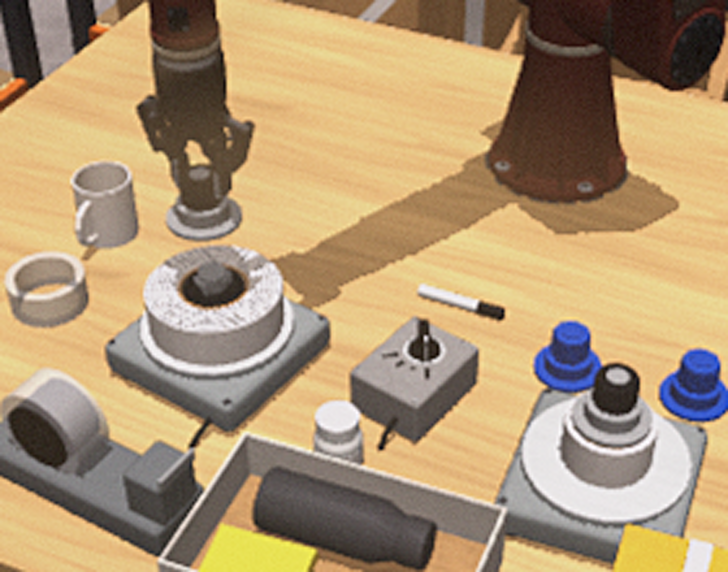

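The nut at (203,205) is upright in the gripper and clear of the bare spindle at (210,280). The full roll and the other nut are in place, and the selector points to its bar. Handing in.

Run:
```python
from station import r
from h import *
s(r,'final');r.job_done()
```

```text
final 23.78 [ 0.595 -0.239  0.225] -0.01 F [-0.4  0.8 -4.2] T [-0.08  0.   -0.01] w 0.0433
the job is handed in; nothing more can be done
```

I turned the selector from two dots to off, then took the nut off the turntable with the full roll. The job was handed in at about 24 s with that nut held upright in the gripper; no verdict was reported.

- **Selector:** the first grasp closed on nothing, because the real fingertips sit about 26 mm behind the reported TCP. I commanded z about 26 mm lower and the second try worked. The wrist picture afterwards shows the pointer on the plain bar.
- **Nut:** turning it counter-clockwise (seen from above) stopped hard at about 0.14 rad. Clockwise it ran freely for 1.2 rad.
- **Nut position:** gripping pulled the hand about 3 mm, so my measured nut position was off by about that much, and I recentred before turning it back.
- **Final checks:** the TCP is about 98 mm above where it gripped. The wrist reads about 4.2 N down, which fits the 0.4 kg nut hanging free, and the grip width is 43 mm. The last scene picture shows the full roll and the other nut in place; nothing it covers looks moved. It did not cover the notebook or the flask.

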